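Refit the axle nut of the prize wheel

TASK

The prize wheel's axle nut is hanging on its peg: lift it up and off, and rest it level on top of the wheel's upright threaded spindle with its red grip bar pointing well away from (about 60 to 90 degrees clockwise of) the line of the two red stripes. Turn it backward (anticlockwise seen from above) until it drops into the thread start, where it must sit for a moment, then turn it forward (clockwise) until it is all the way down on the hub, and let go. Leave the prizes and the ticket roll standing where they are.

Things in the scene. Friction and masses are not known exactly. Their poses are not given: they have to be found in the camera images.
- nut: Cap-shaped brass axle nut, 0.15 to 0.3 kg, closed on top, 76 mm tall. Origin: centre of its open underside; z up its axis; x along its red grip bar. Skirt 56 mm across at the underside, 46 mm from 10 mm up to the flat brass top at 46 mm. Inside, a funnel leads to a 36 mm bore with ceiling at 43 mm. Half a turn makes no difference. It starts hanging upright over the peg, underside 20 mm above the table.
- nut_bar (a point): Middle of the red grip bar on the nut, 61 mm above the nut's underside. The bar is 58 mm long (nut x), 14 mm thick (nut y) and spans 46 to 76 mm above the underside: grasp it across its thickness, fingertips above 47 mm.
- nut_lugs (a point): Point on the nut's axis between its two inner steel lugs, 20 mm above its underside. The lugs lie on the nut's x axis (+x and -x), below the bar's ends: round, 4 mm thick, inner ends 23 mm apart.
- peg_stand: Fixed grey plate 70 x 70 x 12 mm with an upright brass peg 16 mm in diameter, tip 63 mm above the table. Origin: centre of the underside, on the peg's axis. The nut hangs with its ceiling on the peg's tip and is clear once its underside is above 63 mm.
- wheel: Prize wheel lying flat, fixed (does not turn): wooden disc 240 mm across with brass pins near the rim (tops 46 mm above the table), aluminium hub 90 mm across, upright steel spindle in the middle. Origin: centre of the underside, z up the spindle's axis. Its x axis is the line of the two red stripes on the hub and disc and of the two thread gaps (at +x and -x).
- hub (a point): Centre of the hub's upper face at the spindle's foot, 44 mm above the table, axes as the wheel's. Home: the nut's underside on this face. Double right-hand thread, 32 mm outside, core 20 mm, lead 17 mm per turn (2.7 mm per rad), play about 1.5 mm sideways and up and down.
- crown (a point): Centre of the flat thread crown, 31 mm above the hub; a conical tip stands 10 mm higher. Call 'angle' the nut's x axis measured clockwise from the wheel's x axis. At angles 35 to 130 degrees (best 60 to 90) the lugs rest on the crown, underside 13 mm above the hub. At 135 a stop 4 mm high bars turning forward off the crown.
- thread_start (a point): On the spindle's axis where the lugs lie after the drop, 26 mm above the hub. The gaps are 52 degrees wide. Turned anticlockwise to an angle between +15 and -15 degrees and not held up, the nut drops 7 mm (underside 5 to 7 mm above the hub); a stop blocks it at -18. Turned clockwise from there it follows the thread, touches the hub at about 120 and jams at about 150 degrees.
- gift_box: Bystander: small kraft gift box with a pale blue ribbon, 110 x 80 x 45 mm, origin under its centre.
- jar: Bystander: amber honey jar with yellow cap, 68 mm across, 90 mm tall, origin under its centre.
- ticket_roll: Bystander: orange roll of raffle tickets lying flat, 90 mm across, 30 mm tall, origin under its centre.
- carrier: Bystander: cardboard two-bottle carrier, 90 x 180 mm, 290 mm tall, origin under its centre.
Things that resemble listed ones, but are neither listed nor needed, are in the scene too. What is shaped like the nut but turquoise is not meant.

How it is judged (in metres and radians):
On the way, in this order (a step that is already met when the one before it is completed fails the run):
1. the nut rests level on the spindle's thread crown (underside 11 to 15 mm above the hub), its bar at least 30 degrees away from the line of the red stripes (horizontal distance between nut and hub below 0.004 m and angle between nut's own z axis and vertical below 0.12 rad and z of nut in the frame of hub between 0.011 and 0.015 m and angle between the x axis of nut and the x axis of wheel, either way round above 0.5 rad and contact force between nut and wheel above 0.3 N), for 0.2 s.
2. turned back, the nut has dropped into the thread start (underside 3 to 8.5 mm above the hub, bar within 26 degrees of the line of the red stripes) (horizontal distance between nut and hub below 0.004 m and angle between nut's own z axis and vertical below 0.12 rad and z of nut in the frame of hub between 0.003 and 0.0085 m and angle between the x axis of nut and the x axis of wheel, either way round below 0.45 rad), for 0.2 s.
At the end, for the whole second after the job is handed in: The nut is run fully down: its underside within 1.5 mm of the hub's face, on the spindle's axis within 4 mm, upright within 4 degrees, at rest (z of nut in the frame of hub below 0.0015 m and horizontal distance between nut and hub below 0.004 m and angle between nut's own z axis and vertical below 0.07 rad and linear speed of nut below 0.02 m/s and angular speed of nut below 0.2 rad/s); the robot touches nothing.
It fails at once if the gift box is shoved more than 30 mm or tipped over (distance of gift_box from where it was at the start of the episode above 0.03 m or angle between gift_box's own z axis and vertical above 0.4 rad).
It fails at once if the jar is shoved more than 30 mm or tipped over (distance of jar from where it was at the start of the episode above 0.03 m or angle between jar's own z axis and vertical above 0.4 rad).
It fails at once if the ticket roll is shoved more than 30 mm or tipped over (distance of ticket_roll from where it was at the start of the episode above 0.03 m or angle between ticket_roll's own z axis and vertical above 0.4 rad).
It fails at once if the bottle carrier is shoved more than 30 mm or tipped over (distance of carrier from where it was at the start of the episode above 0.03 m or angle between carrier's own z axis and vertical above 0.4 rad).
It also fails if it takes over 61 s, if anything falls off the work surface, if the arm or the gripper's body presses on something with over 40 N, if the wrist force passes 120 N, or if a joint passes its speed limit or range.

ROBOT

A 6-joint arm with a two-finger parallel gripper is mounted at the origin on the work surface. World frame = base frame: x ahead of the robot, y to its left, z up, the work surface at z = 0. Lengths are in mm, angles in rad, forces in N, time in s.
With the tool pointing down it reaches from about 275 to 750 mm from the base axis. Payload 10.2 kg.
Tool frame: the origin (TCP) lies at the very end of the fingers, on their centre line; the grasp point (between the pads) lies 19 mm behind it; z points along the fingers, y is the line along which they close (so a half turn about z gives the same grasp; the last joint's range is limited). The gripper opens to 88 mm and grips with 3 to 60 N. Pads are 18 mm wide; open, the fingers measure 123 mm over their backs; the gripper's body (75 mm by 187 mm) begins 45 mm behind the grasp point.
Start: joints at [0.941, 0.313, 1.498, -0, 1.331, -0.223], TCP at [207.741, 482.156, 200.12] pointing down, gripper open.
Joint ranges: [-2.94, 2.94], [-0.97, 2.17], [0.19, 2.56], [-1.23, 4.37], [0.02, 3.11], [-2.88, 2.88]. Speed limits (rad/s): [2.39, 2.39, 3.01, 3.14, 3.14, 3.14].

INTERFACE

Orientations are given as a unit quaternion [x, y, z, w].
In Python, from station import ctrl, viewer, job gives the robot as it stands.
- The arm moves only by the tool carry_out, never from a script. Its argument "moves" is a list of rows, each a list of 3 entries, a list of its own where there are three numbers: the shift along the tool's x, y, z in mm, then the turn about the tool's z in degrees, then the closure in counts, from 0 (fully open) to 255 (shut). A call has 1 to 12 rows; each row shifts and turns the commanded pose from where the row before left it, along the tool's axes as they then stand; what a row does not reach is not made up. A row lasts 1/10 s, in which the tool goes at most 50 mm and 8.59 degrees, less where a joint would pass 70% of its speed; a pose out of reach is approached as far as the arm can. A call is refused whole if a number of a shift passes 50 or a number of a turn 8.59, either way. A call with a gripper value outside its range is refused whole. The fingers move at their own pace and stop on an object; "squeeze" is the grip in N (left out, the last holds). Time passes only in rows, so rows that do not move let the fingers close. It gives the time, the measured TCP pose, the force, the opening and the grip force at its end, in the units of the state.
- ctrl.state(): the state, without advancing time (a new reading comes with each control period).
- viewer.capture(name): name is "side" or "top"; returns the picture (480x640x3 uint8, red, green, blue); there is no depth.
- viewer.camera_params(name): a dict with "fx", "fy", "cx", "cy" (pixels), "k1" (the pictures are not rectified: a ray, as slopes to the right and down, at radius r is drawn at 1 + k1 r^2 times it, then the intrinsics apply), "pose" (4x4, takes a point from camera to world coordinates). Camera axes: x right, y down, z forward; pixel columns grow to the right and rows downward; lengths in mm; the calibration is good to about 2 mm. A picture is of the moment at which its call begins. camera_params takes no time and is no camera call.
- job.sign_off(): hands the job in; it is judged then, once.
The state is a dict: "clock": time; "qpos": joint angles; "qvel": joint speeds; "effort": joint torques, N m; "tool_pos": TCP position; "eef_rot": TCP orientation; "force": force on the tool from outside, world axes, zero at the start; "wrist_torque": the same for the moment, N m; "opening": opening from 0.0 (shut) to 1.0 (fully open); "grip_force": force on a finger pad.
Only numpy, scipy, OpenCV 4.12 (cv2) and the standard library are available. Lean on these libraries where they do the work, as an engineer would, in place of code of your own. Each camera call takes 0.05 s, during which the arm holds its last target. There are 200 camera calls.

## Working session

There is one attempt and no reset: what is moved stays moved. The work goes in short steps, Python scripts to look and compute and a tool call to move; the robot and the scene stay as the last step left them, time stands still between calls to the robot, and variables do not carry over. Pictures are saved under pics/ and viewed, at most 10 in all, crops included, and the job is handed in when it is done.

Besides the shell and the picture viewer there is one more tool, called after "Request:" as a command line: name --argument value ..., lists and objects as JSON in quotes. carry_out: Moves the arm, as the interface text tells. Its arguments: {"type":"object","properties":{"moves":{"type":"array"},"squeeze":{"type":"number"}},"required":["moves"]}

```bash
mkdir -p pics
cat > h.py <<'E'
import numpy as np, cv2
from station import ctrl, viewer, job
def cap(n,f):
    im=viewer.capture(n); cv2.imwrite(f'pics/{f}.png',im[:,:,::-1]); return im
def ray(n,u,v):
    p=viewer.camera_params(n); K=np.array([[p['fx'],0,p['cx']],[0,p['fy'],p['cy']],[0,0,1.]])
    xy=cv2.undistortPoints(np.array([[[u,v]]],float),K,np.array([p['k1'],0,0,0.]))[0,0]
    T=np.array(p['pose']); d=T[:3,:3]@np.array([*xy,1]); return T[:3,3],d/np.linalg.norm(d)
def plane(n,u,v,z):
    o,d=ray(n,u,v); return o+d*(z-o[2])/d[2]
def proj(n,P):
    p=viewer.camera_params(n); T=np.array(p['pose']); q=T[:3,:3].T@(np.array(P,float)-T[:3,3])
    s=q[:2]/q[2]; s=s*(1+p['k1']*(s@s)); return np.array([p['fx']*s[0]+p['cx'],p['fy']*s[1]+p['cy']])
E
python3 - <<'E'
from h import *
for n in('top','side'):
    cap(n,n+'0'); p=viewer.camera_params(n); print(n,p['fx'],p['k1'],np.round(p['pose'],3).tolist())
s=ctrl.state(); print(s)
E
```

```text
top 590.8026997124169 -0.02985642694636897 [[0.03, -0.998, 0.055, 411.11], [-1.0, -0.03, 0.004, -28.217], [-0.003, -0.055, -0.998, 1854.45], [0.0, 0.0, 0.0, 1.0]]
side 619.4203341174588 0.05532777106570982 [[-0.966, -0.184, 0.18, 233.726], [-0.257, 0.665, -0.701, 1065.771], [0.009, -0.723, -0.69, 1168.17], [0.0, 0.0, 0.0, 1.0]]
{'clock': 0.1, 'qpos': array([ 9.40598959e-01,  3.13406466e-01,  1.49833885e+00,  2.57393198e-06,
        1.33099707e+00, -2.23382929e-01]), 'qvel': array([-0.00167166, -0.00076736, -0.00218835, -0.00081625,  0.00089957,
        0.00177648]), 'effort': array([ 3.86340515e-03, -4.02811182e+01, -2.52639949e+01,  6.95799734e-02,
        3.42470105e-02, -8.03837747e-05]), 'tool_pos': array([207.5831223 , 481.94028891, 199.62034729]), 'eef_rot': array([ 2.02007740e-01,  9.79383757e-01, -5.22783885e-04, -2.39104785e-04]), 'force': array([-0.18217918,  0.0276959 , -0.37030789]), 'wrist_torque': array([-0.03287521, -0.03904732, -0.01976482]), 'grip_force': 0.0, 'opening': 1.0020052475885994}
```

View pics/top0.png

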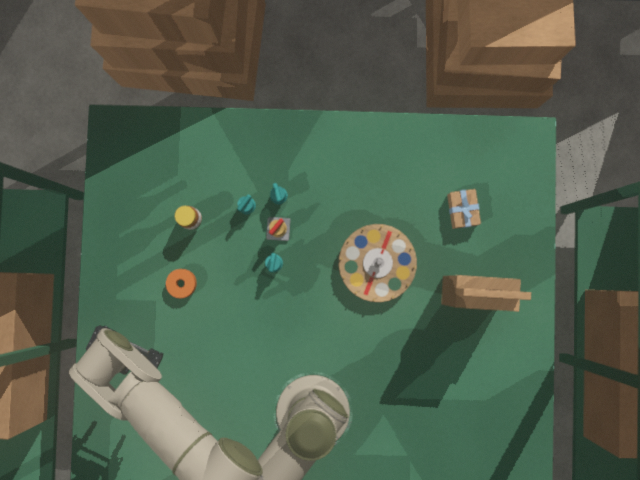

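View pics/side0.png

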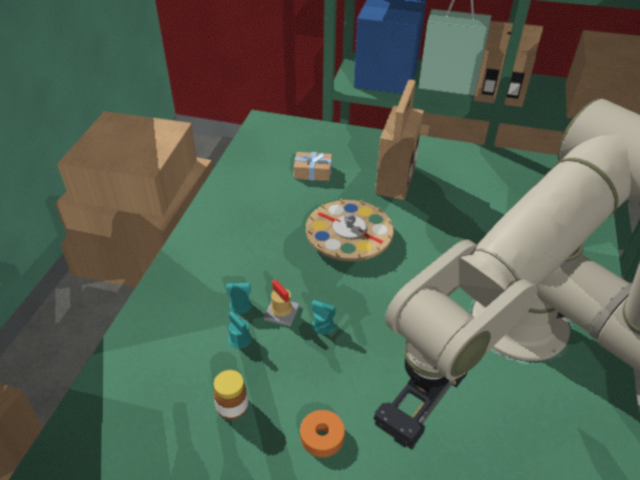

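Top view: the nut is the brass item with the red bar at (277,228), matching its view at (281,297) in the side picture. The turquoise lookalikes are at (246,204), (279,193) and (273,263) and are not meant. The wheel is at (378,263), jar (187,217), roll (180,284), box (464,208) and carrier (485,292).

Run:
```python
from h import *
T=cv2.imread('pics/top0.png'); S=cv2.imread('pics/side0.png')
a=cv2.resize(T[180:310,230:430],(800,520),interpolation=cv2.INTER_CUBIC)
cv2.imwrite('pics/crop0.png',a)
def red(im,b):
    u0,v0,u1,v1=b; c=im[v0:v1,u0:u1]; h=cv2.cvtColor(c,cv2.COLOR_BGR2HSV)
    m=(((h[...,0]<7)|(h[...,0]>172))&(h[...,1]>150)&(h[...,2]>70)).astype(np.uint8)
    n,l,st,ce=cv2.connectedComponentsWithStats(m)
    for i in range(1,n):
        if st[i,4]<8: continue
        ys,xs=np.where(l==i); p=np.c_[xs,ys].astype(float); w,V=np.linalg.eigh(np.cov(p.T)); d=V[:,1]
        t=(p-ce[i])@d; yield ce[i]+(u0,v0),d,t.min(),t.max(),st[i,4]
for nm,n,im,b in [('nut','top',T,(255,210,300,245)),('wheel','top',T,(335,220,422,305)),('nut','side',S,(260,270,310,320)),('wheel','side',S,(300,195,400,265))]:
    for c,d,t0,t1,A in red(im,b):
        z=96 if nm=='nut' else 44
        P,Q=plane(n,*(c+d*t0),z),plane(n,*(c+d*t1),z)
        print(nm,n,c.round(1),A,'c',plane(n,*c,z).round(1),P[:2].round(),Q[:2].round(),'ang',np.degrees(np.arctan2(*(Q-P)[1::-1])).round(1),'len',np.linalg.norm(P-Q).round(1))
# disc by green/teal exclusion: wheel disc contour
h=cv2.cvtColor(T,cv2.COLOR_BGR2HSV)
m=np.zeros(h.shape[:2],np.uint8); m[215:312,330:428]=(~((h[...,0]>60)&(h[...,0]<95)))[215:312,330:428].astype(np.uint8)
m=cv2.morphologyEx(m,cv2.MORPH_OPEN,np.ones((3,3)))
cs,_=cv2.findContours(m,0,1); c=max(cs,key=cv2.contourArea); e=cv2.fitEllipse(cv2.convexHull(c)); print('disc',e,plane('top',*e[0],30).round(1))
```

```text
nut top [275.7 226.3] 74 c [565.6 125.4  96. ] [587. 109.] [545. 141.] ang 142.5 len 53.2
wheel top [386.2 239.6] 54 c [ 539.7 -210.7   44. ] [ 564. -220.] [ 516. -202.] ang 159.6 len 51.0
wheel top [367.7 287.1] 43 c [ 392.2 -157.8   44. ] [ 412. -165.] [ 374. -151.] ang 159.3 len 40.9
nut side [280.2 290.1] 158 c [560.8 139.3  96. ] [586. 116.] [535. 163.] ang 137.1 len 69.3
wheel side [326.  216.5] 42 c [ 536.7 -203.    44. ] [ 513. -195.] [ 561. -211.] ang -18.3 len 50.4
wheel side [372.7 237.9] 50 c [ 394.7 -151.6   44. ] [ 370. -143.] [ 419. -160.] ang -18.8 len 51.9
disc ((377.1737365722656, 262.6763610839844), (79.70317077636719, 79.94989013671875), 23.73185920715332) [ 468.3 -185.9   30. ]
```

View pics/crop0.png

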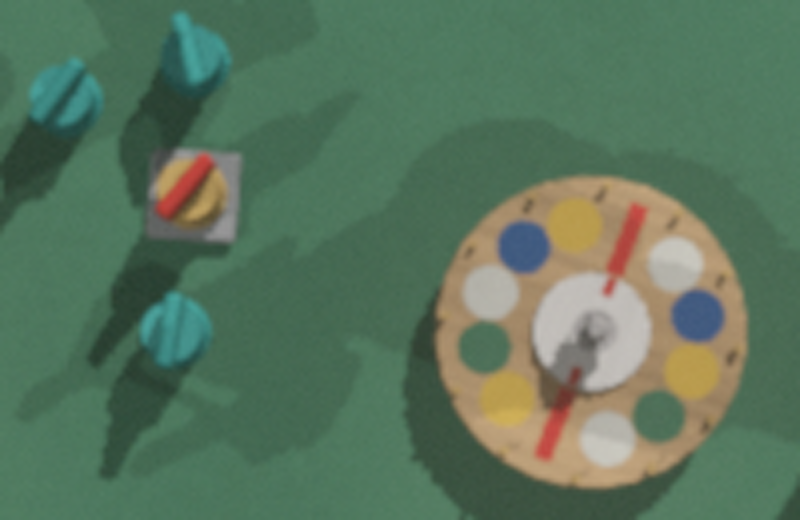

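Confirmed: the brass nut with the red bar sits on the grey plate at (276,226), and the three similar parts are turquoise. Next I check centres using the plate and hub.

Run:
```python
from h import *
print('plate',plane('top',278.5,229,12).round(1),'nut bar',plane('top',275.7,226.3,94).round(1))
print('hub',plane('top',378,262.75,44).round(1),'tip',plane('top',379.2,262,85).round(1))
S=cv2.imread('pics/side0.png')
a=cv2.resize(S[190:340,220:400],(720,600),interpolation=cv2.INTER_CUBIC); cv2.imwrite('pics/crop1.png',a)
T=cv2.imread('pics/top0.png')
for n,im,b in (('top',T,(355,240,402,285)),('side',S,(325,205,375,245))):
    u0,v0,u1,v1=b;h=cv2.cvtColor(im[v0:v1,u0:u1],cv2.COLOR_BGR2HSV);m=((h[...,1]<40)&(h[...,2]>130)).astype(np.uint8)
    cs,_=cv2.findContours(m,0,1);c=max(cs,key=cv2.contourArea);e=cv2.fitEllipse(cv2.convexHull(c));print(n,e,plane(n,e[0][0]+u0,e[0][1]+v0,44).round(1))
print('carrier base', [plane('top',u,v,0)[:2].round() for u,v in((443,310),(443,277),(453,277))])
print('turq', [plane('top',u,v,90)[:2].round() for u,v in((246,204),(279,193),(273,263))])
s=ctrl.state();q=s['eef_rot']
from scipy.spatial.transform import Rotation as R
print(R.from_quat(q).as_matrix().round(3))
```

```text
plate [564.9 123.9  12. ] nut bar [565.9 125.7  94. ]
hub [ 467.7 -187.2   44. ] tip [ 468.7 -187.2   85. ]
top ((22.457117080688477, 22.537303924560547), (28.97490882873535, 29.306856155395508), 119.36956787109375) [ 468.3 -185.5   44. ]
side ((23.787052154541016, 20.08016586303711), (24.90907859802246, 32.0037727355957), 89.69652557373047) [ 467.8 -184.9   44. ]
carrier base [array([ 327., -398.]), array([ 430., -396.]), array([ 431., -428.])]
turq [array([631., 218.]), array([667., 120.]), array([456., 130.])]
[[-0.918  0.396 -0.001]
 [ 0.396  0.918 -0.001]
 [ 0.    -0.001 -1.   ]]
```

View pics/crop1.png

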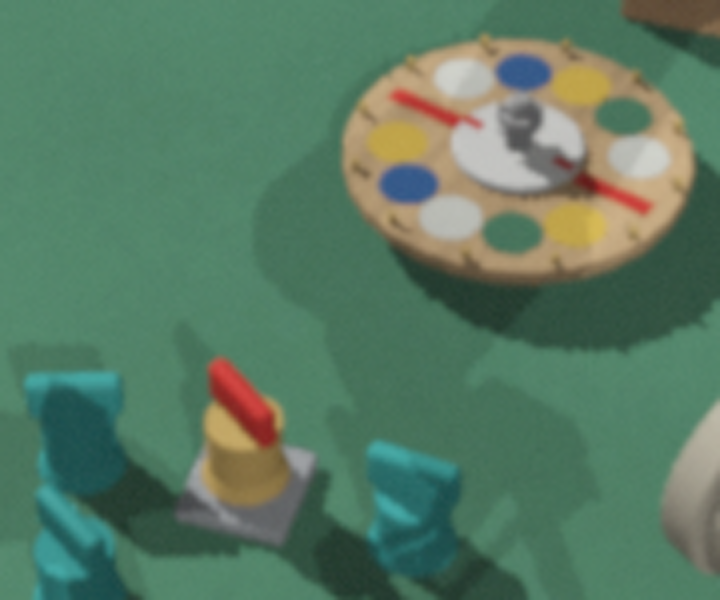

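Measured so far, all consistent between views:

| Item | Position | Direction |
|---|---|---|
| Nut | (565, 124.5) | bar yaw ≈ -39° |
| Hub | (468, -185.5) | stripe line yaw ≈ -20° |

I'll move above the nut.

Request:
carry_out --moves '[[[0,0,0],7.85,0],[[0,0,0],7.85,0],[[-28,-3,0],0,0],[[-28,-3,0],0,0],[[-28,-3,0],0,0],[[-28,-3,0],0,0],[[-28,-3,0],0,0],[[-28,-3,0],0,0],[[-28,-3,0],0,0],[[-28,-3,0],0,0],[[-28,-3,0],0,0],[[-28,-3,0],0,0]]' --squeeze 20

```text
clock: 1.3
tool_pos: [407.0, 281.6, 199.9]
eef_rot: [0.334, 0.943, -0.0, -0.0]
force: [1.1, 0.2, 0.5]
opening: 1.002
grip_force: 0.0
```

Request:
carry_out --moves '[[[-28,-3,0],0,0],[[-28,-3,0],0,0],[[-28,-3,0],0,0],[[-28,-3,0],0,0],[[-28,-3,0],0,0],[[-28,-3,0],0,0],[[-28,-3,0],0,0],[[-27,-2,0],0,80],[[0,0,0],0,80],[[0,0,0],0,80]]'

```text
clock: 2.3
tool_pos: [564.9, 124.4, 199.6]
eef_rot: [0.334, 0.943, -0.0, -0.001]
force: [-0.5, 0.5, 0.1]
opening: 0.754
grip_force: 0.0
```

```bash
cat >> h.py <<'E'
from scipy.spatial.transform import Rotation as R
def go(x,y,z,yaw=None):
    s=ctrl.state(); M=R.from_quat(s['eef_rot']).as_matrix(); th=np.degrees(np.arctan2(M[1,1],M[0,1])); D=np.array([x,y,z])-s['tool_pos']
    print('t',round(float(s['clock']),1),'pos',np.round(s['tool_pos'],1),'yaw',round(th,1),'axisz',M[:,2].round(3),'q6',s['qpos'][5].round(2),'F',np.round(s['force'],1),'open',round(s['opening']*88,1),'grip',round(float(s['grip_force']),1))
    print('tool shift',(M.T@D).round(1),'turn',None if yaw is None else round(th-yaw,1))
E
python3 - <<'E'
from h import *
go(565,124.5,130,51)
im=cap('top','top1'); im2=cap('side','side1')
a=cv2.resize(im2[240:360,220:360],(700,600),interpolation=cv2.INTER_CUBIC); cv2.imwrite('pics/c2.png',a[:,:,::-1])
E
```

```text
t 2.3 pos [564.9 124.4 199.6] yaw 51.0 axisz [-0.001  0.    -1.   ] q6 -0.88 F [-0.5  0.5  0.1] open 66.3 grip 0.0
tool shift [-0.1  0.2 69.6] turn -0.0
```

View pics/c2.png

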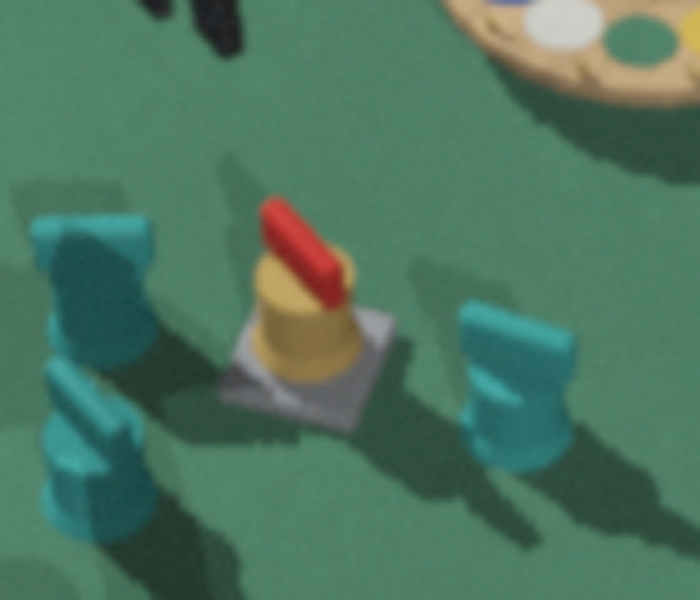

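The crop shows the nut hanging upright with its bar unobstructed and clear space on both sides of it. I'll descend, close, and check before lifting.

Request:
carry_out --moves '[[[0,0,25],0,80],[[0,0,25],0,80],[[0,0,25],0,80],[[0,0,20],0,80],[[0,0,15],0,80],[[0,0,10],0,80],[[0,0,9],0,80],[[0,0,0],0,120],[[0,0,0],0,150],[[0,0,0],0,180],[[0,0,0],0,200],[[0,0,0],0,255]]' --squeeze 20

```text
clock: 3.6
tool_pos: [565.4, 124.3, 71.5]
eef_rot: [0.334, 0.943, 0.0, 0.0]
force: [-0.4, -0.2, -0.3]
opening: 0.261
grip_force: 0.0
```

Request:
carry_out --moves '[[[0,0,0],0,255],[[0,0,0],0,255],[[0,0,0],0,255],[[0,0,0],0,255]]'

```text
clock: 4.0
tool_pos: [565.2, 124.4, 71.1]
eef_rot: [0.334, 0.943, -0.0, -0.0]
force: [0.2, -1.1, 0.1]
opening: 0.006
grip_force: 0.0
```

Run:
```python
from h import *
go(565,124.5,140,51)
```

```text
t 4.0 pos [565.2 124.4  71.1] yaw 51.0 axisz [-0. -0. -1.] q6 -0.88 F [ 0.2 -1.1  0.1] open 0.6 grip 0.0
tool shift [  0.3  -0.  -68.9] turn -0.0
```

The fingers shut fully, so something missed. I'll look.

Run:
```python
from h import *
t=cap('top','top2'); s=cap('side','side2')
a=cv2.resize(s[230:350,215:355],(700,600),interpolation=cv2.INTER_CUBIC); b=cv2.resize(t[170:290,210:350],(700,600),interpolation=cv2.INTER_CUBIC)
cv2.imwrite('pics/c3.png',cv2.resize(np.hstack([a,b]),(800,343))[:,:,::-1])
print(proj('side',[565.2,124.4,71]),proj('side',[565,124.5,94]),ctrl.state()['tool_pos'])
```

```text
[280.59181099 292.36894749] [280.35093232 285.83909388] [565.23336041 124.37257324  71.08353238]
```

View pics/c3.png

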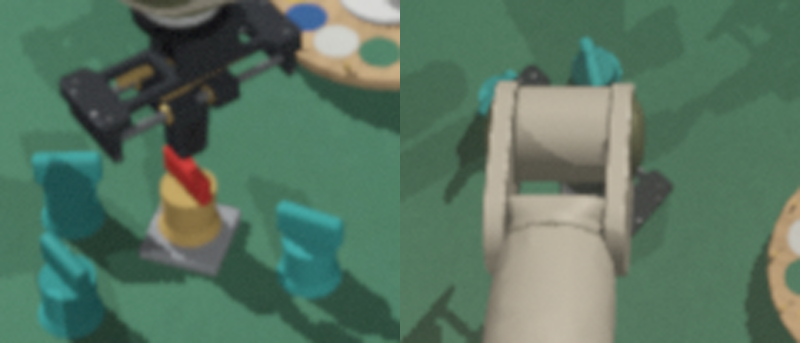

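Run:
```python
from h import *
t=cv2.imread('pics/top2.png'); s=cv2.imread('pics/side2.png')
print('top proj of 71/150/180',[proj('top',[565.2,124.4,z]).round(1) for z in(71,150,180)])
print('tip if z=71,99',[plane('side',279.8,284.3,z).round(1) for z in(71,99)])
print('body ends side', [[proj('side',[565.2+k*93.5*np.cos(np.radians(51)),124.4+k*93.5*np.sin(np.radians(51)),z]).round(1) for z in(135,180)] for k in(1,-1)])
print('body ends top', [[proj('top',[565.2+k*93.5*np.cos(np.radians(51)),124.4+k*93.5*np.sin(np.radians(51)),z]).round(1) for z in(135,180)] for k in(1,-1)])
print('start tcp proj',proj('side',[207.6,482,200]),proj('top',[207.6,482,200]))
a=cv2.resize(s[215:315,225:345],(720,600),interpolation=cv2.INTER_CUBIC);cv2.imwrite('pics/c4.png',a)
```

```text
top proj of 71/150/180 [array([276.8, 227.2]), array([274.5, 224.8]), array([273.6, 223.8])]
tip if z=71,99 [array([574.9,  99.9,  71. ]), array([566.2, 124.5,  99. ])]
body ends side [[array([244.9, 291.2]), array([243.5, 277.3])], [array([312.5, 257.2]), array([312.6, 243.4])]]
body ends top [[array([250.9, 204.5]), array([248.9, 202.5])], [array([299.2, 246.1]), array([298.5, 245.2])]]
start tcp proj [414.34200531 431.78955837] [140.67712928 346.98243632]
```

View pics/c4.png

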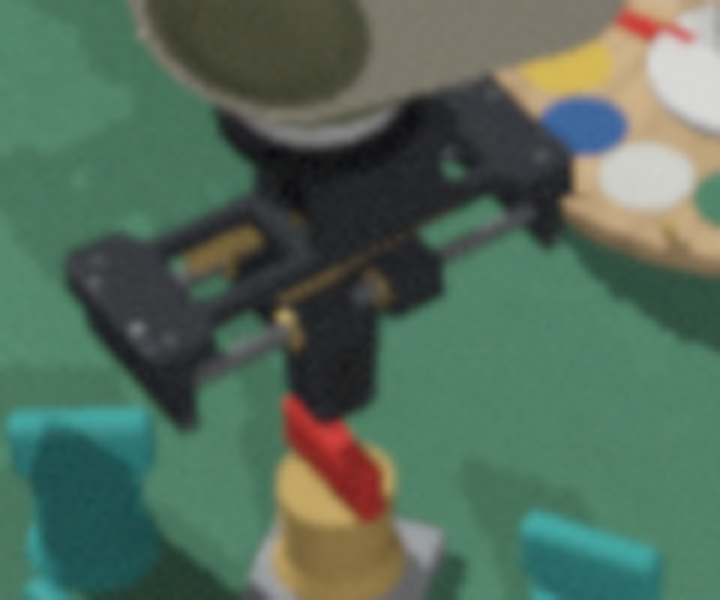

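Run:
```python
from h import *
def tri(a,b):
    o1,d1=ray('top',*a);o2,d2=ray('side',*b);k=np.linalg.lstsq(np.c_[d1,-d2],o2-o1,rcond=None)[0]
    p,q=o1+k[0]*d1,o2+k[1]*d2;return ((p+q)/2).round(1),np.linalg.norm(p-q).round(1)
print('nut bar',tri((275.7,226.3),(280.2,290.1)))
print('left end',tri((257.3,196.3),(249.2,270)))
t=cv2.imread('pics/top2.png');s=cv2.imread('pics/side0.png');t0=cv2.imread('pics/top1.png')
a=cv2.resize(t[180:250,235:315],(400,350),interpolation=cv2.INTER_CUBIC)
b=cv2.resize(t0[180:250,235:315],(400,350),interpolation=cv2.INTER_CUBIC)
cv2.imwrite('pics/c5.png',np.hstack([a,b]))
```

```text
nut bar (array([566.1, 126.6,  81.2]), np.float64(1.9))
left end (array([632. , 171.2, 177.5]), np.float64(22.5))
```

View pics/c5.png

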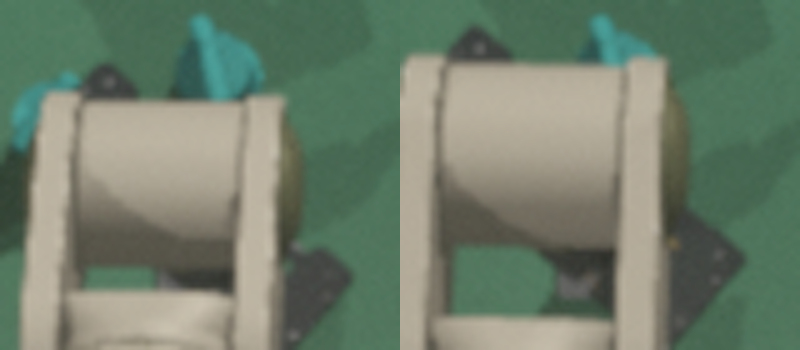

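Run:
```python
from h import *
for k in(1,-1):
  for z in (200,230): print(k,z,proj('side',[565+k*36*.63,124.4+k*36*.777,z]).round(1))
# body corners at candidate heights now
for z in(140,170,200): print(z,[proj('side',[565.2+a*93.5*.629+b*37.5*.777,124.4+a*93.5*.777-b*37.5*.629,z]).round(1) for a,b in((1,1),(1,-1),(-1,1),(-1,-1))])
s=cv2.imread('pics/side1.png');t=cv2.imread('pics/side0.png')
a=cv2.resize(s[185:285,220:340],(400,333),interpolation=cv2.INTER_CUBIC);b=cv2.resize(t[360:460,360:480],(400,333),interpolation=cv2.INTER_CUBIC)
cv2.imwrite('pics/c6.png',np.hstack([a,b])); print(ctrl.state()['qpos'],ctrl.state()['tool_pos'])
```

```text
1 200 [265.3 260.2]
1 230 [264.6 250.4]
-1 200 [292.1 247.1]
-1 230 [291.9 237.4]
140 [array([236.2, 279.8]), array([253.7, 299.9]), array([303.4, 246.9]), array([321.9, 264.8])]
170 [array([235.1, 270.6]), array([252.8, 290.7]), array([303.3, 237.7]), array([322.1, 255.7])]
200 [array([234. , 261.1]), array([251.9, 281.2]), array([303.3, 228.3]), array([322.3, 246.2])]
[ 1.42691524e-02  5.55415111e-01  1.49095716e+00 -2.04777893e-05
  1.09526476e+00 -8.75697125e-01] [565.23336041 124.37257324  71.08353238]
```

View pics/c6.png

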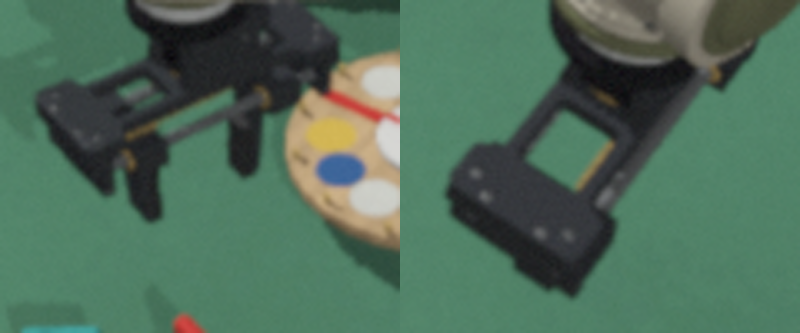

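The fingertips sit about 30 mm higher in the pictures than the reported TCP, in both views taken (tip at side (280,284) now, and (264,249)/(293,237) earlier). The nut triangulates to the height it must have (81 mm bar middle), so the cameras are trustworthy. I'll open and go 30 mm deeper, then check by the opening: 14 mm means the bar, 46 mm means the skirt.

Request:
carry_out --moves '[[[0,0,0],0,120],[[0,0,0],0,120],[[0,0,0],0,120],[[0,0,0],0,120],[[0,0,8],0,120],[[0,0,8],0,120],[[0,0,7],0,120],[[0,0,6],0,120],[[0,0,0],0,255],[[0,0,0],0,255],[[0,0,0],0,255],[[0,0,0],0,255]]' --squeeze 15

```text
clock: 5.3
tool_pos: [565.4, 124.4, 42.4]
eef_rot: [0.334, 0.943, 0.0, 0.0]
force: [0.1, 0.2, -0.2]
opening: 0.188
grip_force: 0.0
```

Run:
```python
from h import *
go(565,124.5,140,51)
s=cap('side','side3')
a=cv2.resize(s[215:315,225:345],(720,600),interpolation=cv2.INTER_CUBIC);cv2.imwrite('pics/c7.png',a[:,:,::-1])
```

```text
t 5.3 pos [565.4 124.4  42.4] yaw 51.0 axisz [ 0.001  0.    -1.   ] q6 -0.88 F [ 0.1  0.2 -0.2] open 16.6 grip 0.0
tool shift [  0.4  -0.1 -97.6] turn -0.0
```

View pics/c7.png

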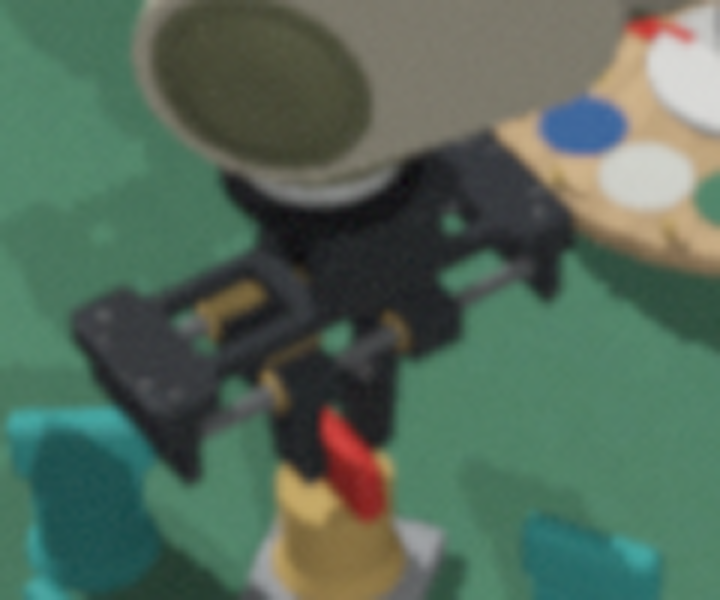

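The crop shows the fingers straddling the red bar, tips just above the brass top. That was my last allowed picture, so from here on I use numbers only. I'll finish closing and lift.

Request:
carry_out --moves '[[[0,0,0],0,255],[[0,0,0],0,255],[[0,0,0],0,255],[[0,0,0],0,255]]' --squeeze 20

```text
clock: 5.75
tool_pos: [565.5, 124.4, 42.4]
eef_rot: [0.334, 0.943, 0.0, 0.0]
force: [-0.1, -0.2, 4.6]
opening: 0.158
grip_force: 20.0
```

Request:
carry_out --moves '[[[0,0,-3],0,255],[[0,0,-5],0,255],[[0,0,-10],0,255],[[0,0,-12],0,255],[[0,0,-15],0,255],[[0,0,-15],0,255],[[0,0,-15],0,255],[[0,0,-15],0,255],[[0,0,-5],0,255],[[0,0,0],0,255],[[0,0,0],0,255]]'

```text
clock: 6.85
tool_pos: [564.9, 124.3, 136.7]
eef_rot: [0.334, 0.943, -0.0, -0.0]
force: [-0.3, -0.2, -2.1]
opening: 0.153
grip_force: 20.0
```

```bash
cat >> h.py <<'E'
def redbar(n,box):
    im=viewer.capture(n); u0,v0,u1,v1=box; h=cv2.cvtColor(im[v0:v1,u0:u1],cv2.COLOR_RGB2HSV)
    m=(((h[...,0]<7)|(h[...,0]>172))&(h[...,1]>150)&(h[...,2]>60)).astype(np.uint8)
    k,l,st,ce=cv2.connectedComponentsWithStats(m)
    for i in range(1,k):
        if st[i,4]>15: print(n,'red',(ce[i]+(u0,v0)).round(1),st[i])
E
python3 - <<'E'
from h import *
go(468,-185.5,150,-5)
s=ctrl.state()['tool_pos']; print('pred bar', proj('side',[s[0],s[1],s[2]-22.4+61]))
redbar('side',(240,220,320,320))
E
```

```text
t 6.8 pos [564.9 124.3 136.7] yaw 51.0 axisz [-0.001 -0.    -1.   ] q6 -0.88 F [-0.3 -0.2 -2.1] open 13.5 grip 20.0
tool shift [-119.7 -301.8  -13.2] turn 56.0
pred bar [279.24837197 261.38228278]
side red [282.6 264.3] [ 38  35  10  19 124]
```

The nut is in hand (opening 13.5 mm, about 2 N weight). I'll turn it to bar yaw -95° (75° clockwise of the stripes) and carry it over the spindle.

Request:
carry_out --moves '[[[0,0,0],8,255],[[0,0,0],8,255],[[0,0,0],8,255],[[0,0,0],8,255],[[0,0,0],8,255],[[0,0,0],8,255],[[0,0,0],8,255],[[0,0,0],0,255]]'

```text
clock: 7.7
tool_pos: [564.9, 124.3, 136.4]
eef_rot: [0.738, 0.675, -0.0, -0.0]
force: [0.1, 0.9, -1.3]
opening: 0.158
grip_force: 20.0
```

Request:
carry_out --moves '[[[-15,-3,0],0,255],[[-25,-6,0],0,255],[[-30,-7,0],0,255],[[-30,-7,0],0,255],[[-30,-7,0],0,255],[[-30,-7,0],0,255],[[-30,-7,0],0,255],[[-30,-7,0],0,255],[[-30,-7,0],0,255],[[-30,-6,0],0,255],[[-25,-4,0],0,255],[[-12,-1,0],0,255]]'

```text
clock: 8.9
tool_pos: [467.7, -187.5, 137.0]
eef_rot: [0.737, 0.676, -0.0, -0.0]
force: [-0.8, -0.4, -2.4]
opening: 0.162
grip_force: 20.0
```

Request:
carry_out --moves '[[[0,0,0],0,255],[[0,0,0],0,255]]'

```text
clock: 9.1
tool_pos: [468.8, -184.8, 137.0]
eef_rot: [0.737, 0.676, 0.0, -0.0]
force: [0.2, -1.0, -2.4]
opening: 0.158
grip_force: 20.0
```

```bash
cat >> h.py <<'E'
def brass(tcpoff=-22.4):
    s=ctrl.state()['tool_pos']; im=viewer.capture('side'); cv2.imwrite('pics/last.png',im[:,:,::-1])
    h=cv2.cvtColor(im,cv2.COLOR_RGB2HSV); zu=s[2]+tcpoff
    m=(h[...,0]>14)&(h[...,0]<28)&(h[...,1]>90)&(h[...,2]>60)
    for z in (15,22,29,36):
        c=proj('side',[s[0],s[1]+20,zu+z]); v=int(round(c[1])); r=m[v,int(c[0])-20:int(c[0])+20]; x=np.where(r)[0]
        if len(x): print('z',z,'row',v,'brass',x.min()+int(c[0])-20,x.max()+int(c[0])-20,'n',len(x),'mid',(x.min()+x.max())/2+int(c[0])-20,'pred',proj('side',[s[0],s[1],zu+z])[0].round(1))
E
python3 - <<'E'
from h import *
go(468,-185.5,79.5,-5)
brass(); print(proj('side',[468,-185.5,60]))
E
```

```text
t 9.1 pos [ 468.8 -184.8  137. ] yaw -5.0 axisz [-0.  0. -1.] q6 -0.52 F [ 0.2 -1.  -2.4] open 13.9 grip 20.0
tool shift [-0.8 -0.7 57.5] turn 0.0
z 15 row 205 brass 340 367 n 28 mid 353.5 pred 349.8
z 22 row 203 brass 339 363 n 25 mid 351.0 pred 350.0
z 29 row 201 brass 340 361 n 21 mid 350.5 pred 350.1
z 36 row 199 brass 341 357 n 17 mid 349.0 pred 350.2
[349.01408056 220.51460121]
```

Sideways alignment agrees within about a pixel. I'll lower with a gentler grip, slowly, so the funnel can centre it.

Request:
carry_out --moves '[[[-0.8,-0.7,8],0,255],[[0,0,8],0,255],[[0,0,8],0,255],[[0,0,6],0,255],[[0,0,5],0,255],[[0,0,5],0,255],[[0,0,4],0,255],[[0,0,4],0,255],[[0,0,3],0,255],[[0,0,0],0,255]]' --squeeze 8

```text
clock: 10.15
tool_pos: [467.9, -186.0, 85.8]
eef_rot: [0.737, 0.676, -0.0, -0.0]
force: [0.1, -0.2, -2.4]
opening: 0.162
grip_force: 8.0
```

Run:
```python
from h import *
go(468,-185.5,79.5,-5); print(ctrl.state()['wrist_torque'].round(2))
```

```text
t 10.2 pos [ 467.9 -186.    85.8] yaw -5.0 axisz [-0.  0. -1.] q6 -0.52 F [ 0.1 -0.2 -2.4] open 14.2 grip 8.0
tool shift [0.5 0.  6.3] turn -0.0
[-0.09  0.07  0.  ]
```

No contact yet. I'll creep down the rest of the way to the crown.

Request:
carry_out --moves '[[[0,0,2],0,255],[[0,0,2],0,255],[[0,0,1],0,255],[[0,0,1],0,255],[[0,0,0.5],0,255],[[0,0,0],0,255]]'

```text
clock: 10.75
tool_pos: [468.1, -186.1, 79.6]
eef_rot: [0.737, 0.676, -0.0, -0.0]
force: [0.2, -0.3, -2.7]
opening: 0.158
grip_force: 8.0
```

Run:
```python
from h import *
go(468,-185.5,79.5,-5); print(ctrl.state()['wrist_torque'].round(2))
```

```text
t 10.8 pos [ 468.1 -186.1   79.6] yaw -5.0 axisz [-0.  0. -1.] q6 -0.52 F [ 0.2 -0.3 -2.7] open 13.9 grip 8.0
tool shift [ 0.6 -0.1  0.1] turn -0.0
[-0.07  0.06  0.01]
```

Request:
carry_out --moves '[[[0,0,0.5],0,255],[[0,0,0],0,255],[[0,0,0.5],0,255],[[0,0,0],0,255],[[0,0,0.5],0,255],[[0,0,0],0,255]]'

```text
clock: 11.35
tool_pos: [468.5, -186.4, 78.9]
eef_rot: [0.737, 0.676, 0.0, 0.001]
force: [-1.6, 1.3, 6.8]
opening: 0.155
grip_force: 8.0
```

Request:
carry_out --moves '[[[0,0,0.5],0,255],[[0,0,0],0,255],[[0,0,0.5],0,255],[[0,0,0],0,255]]'

```text
clock: 11.75
tool_pos: [468.9, -186.6, 78.5]
eef_rot: [0.737, 0.676, 0.0, 0.001]
force: [-1.5, 2.3, 11.7]
opening: 0.16
grip_force: 8.0
```

Contact came at TCP 79, which matches the crown height. I'll ease the fingers open a few millimetres so the nut rests freely.

Request:
carry_out --moves '[[[0,0,-1],0,255],[[0,0,0],0,205],[[0,0,0],0,203],[[0,0,0],0,203],[[0,0,0],0,203],[[0,0,0],0,203]]'

```text
clock: 12.35
tool_pos: [468.0, -186.1, 78.0]
eef_rot: [0.737, 0.676, -0.0, -0.0]
force: [-0.2, -0.7, -0.1]
opening: 0.207
grip_force: 0.0
```

Run:
```python
from h import *
go(468,-185.5,79,-5); brass(-21.8)
redbar('side',(325,170,375,225)); print(proj('side',[468,-185.5,118]))
```

```text
t 12.3 pos [ 468.  -186.1   78. ] yaw -5.0 axisz [-0.  0. -1.] q6 -0.52 F [-0.2 -0.7 -0.1] open 18.2 grip 0.0
tool shift [ 0.6 -0.1 -1. ] turn -0.0
z 15 row 222 brass 331 357 n 19 mid 344.0 pred 349.2
z 22 row 220 brass 327 356 n 19 mid 341.5 pred 349.4
z 29 row 218 brass 342 366 n 18 mid 354.0 pred 349.5
z 36 row 216 brass 332 366 n 24 mid 349.0 pred 349.6
side red [349.3 204.5] [ 21  25   8  20 102]
side red [329.  217.8] [ 0 45  9  6 24]
[349.98702553 204.02994789]
```

The nut rests free (tool force is about 0, bar at side (349,204.5) against (350,204) expected). Now I turn back anticlockwise with a loose grip.

Request:
carry_out --moves '[[[0,0,0],0,208],[[0,0,0],0,208],[[0,0,0],-5,208],[[0,0,0],-5,208],[[0,0,0],-5,208],[[0,0,0],-5,208],[[0,0,0],-5,208],[[0,0,0],-5,208],[[0,0,0],-5,208],[[0,0,0],-5,208]]'

```text
clock: 13.45
tool_pos: [468.1, -186.1, 78.2]
eef_rot: [0.46, 0.888, 0.0, 0.0]
force: [-0.8, -0.3, 0.3]
opening: 0.185
grip_force: 1.0
```

Request:
carry_out --moves '[[[0,0,0],-5,208],[[0,0,0],-5,208],[[0,0,0],-5,208],[[0,0,0],-5,208],[[0,0,0],-5,208],[[0,0,0],-5,208],[[0,0,0],-5,208],[[0,0,0],-4,208],[[0,0,0],0,208],[[0,0,0],0,208]]'

```text
clock: 14.45
tool_pos: [468.1, -186.2, 78.2]
eef_rot: [0.14, 0.99, -0.0, 0.0]
force: [0.4, -0.0, 0.8]
opening: 0.188
grip_force: 0.3
```

Run:
```python
from h import *
go(468,-185.5,79,70); print(ctrl.state()['wrist_torque'].round(2))
redbar('side',(325,170,375,225)); print([proj('side',[468,-185.5,44+h+61]).round(1) for h in (13,6)])
```

```text
t 14.4 pos [ 468.1 -186.2   78.2] yaw 73.9 axisz [ 0. -0. -1.] q6 -1.9 F [ 0.4 -0.   0.8] open 16.5 grip 0.3
tool shift [ 0.3  0.6 -0.8] turn 3.9
[ 0.05 -0.03  0.01]
side red [353.6 208.5] [19 32 16 13 96]
side red [329.2 217.9] [ 0 45 10  6 25]
[array([350., 204.]), array([349.9, 206.1])]
```

Run:
```python
from h import *
for h in(13,6):
  for ang in(-20,-12):
    c,s=np.cos(np.radians(ang)),np.sin(np.radians(ang)); print(h,ang,[[proj('side',[468+k*28*c-l*7*s*0,-185.5+k*28*s+l*7*c,44+h+z]).round(1).tolist() for z in(76,46)] for k,l in((-1,1),(-1,-1),(1,1))])
im=viewer.capture('side'); h=cv2.cvtColor(im,cv2.COLOR_RGB2HSV)[196:222,338:366]
m=(((h[...,0]<7)|(h[...,0]>172))&(h[...,1]>150)&(h[...,2]>60))
for i,r in enumerate(m): print(196+i,''.join('#' if x else '.' for x in r))
```

```text
13 -20 [[[358.7, 205.1], [358.1, 213.9]], [[359.8, 202.0], [359.1, 210.8]], [[340.8, 197.3], [340.4, 206.0]]]
13 -12 [[[359.4, 204.4], [358.8, 213.1]], [[360.5, 201.2], [359.9, 209.9]], [[340.0, 198.1], [339.7, 206.8]]]
6 -20 [[[358.6, 207.2], [357.9, 215.9]], [[359.6, 204.1], [359.0, 212.8]], [[340.7, 199.3], [340.3, 208.0]]]
6 -12 [[[359.3, 206.4], [358.6, 215.1]], [[360.3, 203.2], [359.7, 211.9]], [[340.0, 200.2], [339.6, 208.8]]]
196 ............................
197 ............................
198 ............................
199 ............................
200 ............................
201 ............................
202 ..............###...........
203 ..............###...........
204 ..............####..........
205 .............#######........
206 ..............#######.......
207 ..............########......
208 ......###....#########......
209 ........###.#########.......
210 ..........###########.......
211 ...........##########.......
212 .............########.......
213 ...............######.......
214 .................####.......
215 ............................
216 ............................
217 ............................
218 ............................
219 ............................
220 ............................
221 ............................
```

The picture hints at a drop, but 7 mm is only about 2 px there. I'll nudge 5° further, loosen so nothing holds the nut up, and dwell. Turning forward will then show it clearly, since the nut either follows the thread or doesn't.

Request:
carry_out --moves '[[[0,0,0],-3,208],[[0,0,0],-2,208],[[0,0,0],0,208],[[0,0,0],0,195],[[0,0,0],0,195],[[0,0,0],0,195],[[0,0,0],0,195],[[0,0,0],0,208],[[0,0,0],0,208]]'

```text
clock: 15.45
tool_pos: [468.1, -186.1, 78.1]
eef_rot: [0.096, 0.995, 0.0, -0.0]
force: [0.3, -0.3, 0.3]
opening: 0.184
grip_force: 1.3
```

Run:
```python
from h import *
go(468,-185.5,79,70)
im=viewer.capture('side'); h=cv2.cvtColor(im,cv2.COLOR_RGB2HSV)[196:222,338:366]
m=(((h[...,0]<7)|(h[...,0]>172))&(h[...,1]>150)&(h[...,2]>60))
for i,r in enumerate(m): print(196+i,''.join('#' if x else '.' for x in r))
```

```text
t 15.4 pos [ 468.1 -186.1   78.1] yaw 79.0 axisz [-0.  0. -1.] q6 -1.99 F [ 0.3 -0.3  0.3] open 16.2 grip 1.3
tool shift [ 0.2  0.6 -0.9] turn 9.0
196 ............................
197 ............................
198 ............................
199 ............................
200 ............................
201 ............................
202 ..............###...........
203 ..............###...........
204 ..............####..........
205 ..............######........
206 ..............########......
207 .....#........########......
208 ......###....#########......
209 .......####.##########......
210 .........#############......
211 ............##########......
212 ..............#######.......
213 ................#####.......
214 ..................###.......
215 ............................
216 ............................
217 ............................
218 ............................
219 ............................
220 ............................
221 ............................
```

Now forward 50°, then a gentle grip-and-lift test: if the lift is blocked, the nut is in the thread.

Request:
carry_out --moves '[[[0,0,0],5,208],[[0,0,0],5,208],[[0,0,0],5,208],[[0,0,0],5,208],[[0,0,0],5,208],[[0,0,0],5,208],[[0,0,0],5,208],[[0,0,0],5,208],[[0,0,0],5,208],[[0,0,0],5,208],[[0,0,0],0,208]]'

```text
clock: 16.6
tool_pos: [468.0, -186.1, 78.1]
eef_rot: [0.508, 0.861, -0.0, -0.0]
force: [0.4, -0.4, -0.1]
opening: 0.184
grip_force: 0.0
```

Request:
carry_out --moves '[[[0,0,0],0,255],[[0,0,0],0,255],[[0,0,0],0,255],[[0,0,-1],0,255],[[0,0,-1],0,255],[[0,0,-1],0,255],[[0,0,0],0,255]]' --squeeze 15

```text
clock: 17.3
tool_pos: [467.4, -185.9, 80.2]
eef_rot: [0.508, 0.862, -0.0, -0.001]
force: [0.9, -1.7, -13.9]
opening: 0.156
grip_force: 14.8
```

The lift is blocked (13.9 N against 2.4 N weight), so the nut is in the thread. I'll undo the lift, loosen and keep turning forward, following it down.

Request:
carry_out --moves '[[[0,0,3],0,255],[[0,0,0],0,208],[[0,0,0],0,208],[[0,0,0.5],6,208],[[0,0,0.5],6,208],[[0,0,0.5],6,208],[[0,0,0.5],6,208],[[0,0,0.5],6,208],[[0,0,0.5],6,208],[[0,0,0.5],6,208],[[0,0,0.5],6,208]]' --squeeze 15

```text
clock: 18.4
tool_pos: [468.9, -186.6, 75.3]
eef_rot: [0.815, 0.579, 0.0, 0.001]
force: [0.9, 0.4, 3.1]
opening: 0.186
grip_force: 1.8
```

Request:
carry_out --moves '[[[0,0,0.5],6,208],[[0,0,0.5],6,208],[[0,0,0.5],6,208],[[0,0,0.5],6,208],[[0,0,0],5,208],[[0,0,0],5,208],[[0,0,0],5,208],[[0,0,0],5,208],[[0,0,0],0,208]]'

```text
clock: 19.3
tool_pos: [468.2, -186.4, 72.8]
eef_rot: [0.972, 0.233, 0.0, 0.0]
force: [-1.6, 0.3, 0.6]
opening: 0.186
grip_force: 1.9
```

Run:
```python
from h import *
go(468,-185.5,79,-70);print(ctrl.state()['wrist_torque'].round(2))
```

```text
t 19.3 pos [ 468.2 -186.4   72.8] yaw -63.0 axisz [ 0.001 -0.001 -1.   ] q6 0.49 F [-1.6  0.3  0.6] open 16.4 grip 1.9
tool shift [ 0.2 -0.9 -6.2] turn 7.0
[-0.16  0.43  0.05]
```

Request:
carry_out --moves '[[[0,0,0],3,208],[[0,0,0],3,208],[[0,0,0],3,208],[[0,0,0],3,208],[[0,0,0],0,208]]'

```text
clock: 19.8
tool_pos: [468.1, -186.4, 72.6]
eef_rot: [0.991, 0.131, 0.0, 0.0]
force: [-4.2, -0.9, 3.3]
opening: 0.186
grip_force: 4.1
```

Run:
```python
from h import *
go(468,-185.5,79,-70);print(ctrl.state()['wrist_torque'].round(2))
redbar('side',(325,170,385,230)); print([proj('side',[468,-185.5,44+h+61]).round(1) for h in (7,0)])
```

```text
t 19.8 pos [ 468.1 -186.4   72.6] yaw -74.9 axisz [ 0.    -0.001 -1.   ] q6 0.7 F [-4.2 -0.9  3.3] open 16.4 grip 4.1
tool shift [ 0.2 -0.9 -6.4] turn -4.9
[-0.19  0.64  0.08]
side red [347.5 210.8] [15 38 19  6 63]
side red [329.  217.8] [ 0 45  9  6 24]
[array([349.9, 205.8]), array([349.8, 207.8])]
```

Request:
carry_out --moves '[[[0,0,0],3,208],[[0,0,0],3,208],[[0,0,0],3,208],[[0,0,0],0,208]]'

```text
clock: 20.25
tool_pos: [468.0, -186.4, 72.6]
eef_rot: [0.999, 0.053, -0.0, 0.0]
force: [-4.7, -1.4, 5.2]
opening: 0.186
grip_force: 5.8
```

Run:
```python
from h import *
go(468,-185.5,79,-70);print(ctrl.state()['wrist_torque'].round(2),ctrl.state()['effort'][5])
```

```text
t 20.2 pos [ 468.  -186.4   72.6] yaw -83.9 axisz [-0.    -0.001 -1.   ] q6 0.85 F [-4.7 -1.4  5.2] open 16.4 grip 5.8
tool shift [ 0.1 -0.9 -6.4] turn -13.9
[-0.21  0.97  0.12] 0.6061524152755737
```

Resistance is rising near the jam angle (tool at about 154°). I'll unload, open, lift clear, and check the bar's angle and height with the arm away.

Request:
carry_out --moves '[[[0,0,0],-3,208],[[0,0,0],0,170],[[0,0,0],0,120],[[0,0,0],0,120],[[0,0,-5],0,120],[[0,0,-15],0,120],[[0,0,-20],0,120],[[0,0,-25],0,120],[[0,0,-25],0,120],[[0,0,-20],0,120]]'

```text
clock: 21.25
tool_pos: [468.3, -186.2, 184.0]
eef_rot: [0.997, 0.078, 0.001, 0.0]
force: [0.7, -0.6, -0.2]
opening: 0.53
grip_force: 0.0
```

Run:
```python
from h import *
go(468,0,200,-70)
redbar('side',(325,170,385,230)); print([proj('side',[468,-185.5,44+h+61]).round(1) for h in (7,0)])
im=viewer.capture('side'); h=cv2.cvtColor(im,cv2.COLOR_RGB2HSV)[190:230,325:385]
m=(((h[...,0]<7)|(h[...,0]>172))&(h[...,1]>150)&(h[...,2]>60))
for i,r in enumerate(m): print(190+i,''.join('#' if x else '.' for x in r))
```

```text
t 21.2 pos [ 468.3 -186.2  184. ] yaw -81.0 axisz [ 0.001 -0.001 -1.   ] q6 0.8 F [ 0.7 -0.6 -0.2] open 46.6 grip 0.0
tool shift [  28.8 -183.9  -16.2] turn -11.0
side red [349.4 207.8] [ 15  33  20  10 176]
side red [329.  217.8] [ 0 45  9  6 24]
[array([349.9, 205.8]), array([349.8, 207.8])]
190 ............................................................
191 ............................................................
192 ............................................................
193 ............................................................
194 ............................................................
195 ............................................................
196 ............................................................
197 ............................................................
198 ............................................................
199 ............................................................
200 ............................................................
201 ............................................................
202 .....................
[... 1094 characters left out ...]
..................................................
220 ......###...................................................
221 ............................................................
222 ............................................................
223 ............................................................
224 ............................................................
225 ............................................................
226 ............................................................
227 ............................................................
228 ............................................................
229 ............................................................
```

With the arm clear, the bar centroid is at side (349.4,207.8), against (349.8,207.8) predicted for fully down. The bar angle is about 145°, past the 120° hub contact. The gripper is well clear of everything, so I'm handing in.

Request:
carry_out --moves '[[[0,0,-20],0,120],[[0,0,0],0,120],[[0,0,0],0,120],[[0,0,0],0,120]]'

```text
clock: 21.75
tool_pos: [467.7, -185.9, 200.8]
eef_rot: [0.997, 0.078, -0.001, -0.001]
force: [-0.2, -0.1, -0.2]
opening: 0.529
grip_force: 0.0
```

```bash
python3 -c "
from station import job
print(job.sign_off())"
```

```text
the job is handed in; nothing more can be done
None
```

I handed the job in at about 22 s: by the camera and force readings the nut rested on the crown, dropped into the thread and was run down to the hub at about 145° and released, though sign-off returned no verdict.

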